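# Set the push-and-turn filter selector to the green stud

### The job

Set the water filter's selector to the green stud: push the spring-loaded dial down just until it comes free of its notches (not hard down to the bottom of its travel), turn it the shorter way round while keeping it pressed, then let it rise fully into the notch at the green stud and let go. Leave the kettle, jug, glass bowl and bottle opener where they are.

Things in the scene. Friction and masses are not known exactly. Their poses are not given: they have to be found in the camera images.
- foot_top (a point): Centre of the top of the filter unit's white round foot (170 mm across, 60 mm high, fixed on the 20 mm thick maple shelf), on the dial's vertical axis. z up, x towards the spout (top level with the foot) and the teal drip tray, which reach 200 mm out from the axis. A stem on the axis carries the black dial above the foot.
- dial_low (a point): On the dial's axis, 30 mm above foot_top: the LOWEST place of the upper face of the dial's flat round skirt (92 mm across, 7 mm thick) when up. The true face is 0 to 16 mm higher, NOT measured, different each start: feel for it. On the skirt, an upright grip bar 72 long, 18 wide, 28 mm high through the axis, along the pointer's direction.
- green_mark (a point): Centre of the top of the green stud (14 mm across, 4 mm high) on the foot's top, 66 mm from the dial's axis. A yellow, a red and a blue stud like it stand on the same circle; the four are at 90 and 135 degrees to either side of foot_top's x direction, and which is where changes.
- pointer (a point): Point 66 mm from the dial's axis along the pointer (on the studs' circle, 4 mm above the foot's top); its x axis points outward. The pointer is an orange nib, reaching 57 mm from the axis, on a flat dark ring lying on the foot's top; it turns with the dial but does not rise or sink with it. An orange stripe on that half of the grip bar shows the same direction.
- press (a joint): How far the dial is pressed down, m: 0 = up, locked in a notch; 0.008 = free to turn; 0.014 = bottom of travel (keep under 0.0125). Spring: about 5.5 N to start, 0.6 N more per mm (10 N at 8 mm, 13 N at 12.5 mm). Released within about 0.1 rad of a notch it rises fully (under 0.0015); between notches it stays down.
- dial (a joint): Turn of the dial in rad, endless, growing anticlockwise seen from above; 0 = pointer along foot_top's x, and it starts there. Notches at every 45 degrees (0.785 rad), with about 0.06 rad of play in each; every stud is at a notch. Needs about 0.05 N m to turn once free.
- kettle: Slim silver kettle, 132 mm across at the foot, 180 mm high, with black handle; origin at the centre of its underside. Bystander.
- jug: Blue ceramic jug, 104 mm across, 130 mm high; origin at the centre of its underside. Bystander.
- glass_bowl: Small glass bowl, 90 mm across, 22 mm high, on the teal drip tray under the spout; origin at the centre of its underside. Bystander.
- bottle_opener: Flat steel bottle opener, 133 mm long, 4 mm thick, lying on the shelf; origin under it near the middle. Bystander.

How it is judged (in metres and radians):
On the way, in this order (a step that is already met when the one before it is completed fails the run):
1. the dial is pressed down free of its notch (value of joint press above 0.0075 m), for 0.1 s.
2. the pointer has been brought to the green stud (horizontal distance between pointer and green_mark below 0.01 m), for 0.1 s.
At the end, for the whole second after the job is handed in: The dial's pointer is at the green stud (within 6 mm on the studs' circle) and the dial has risen fully (pressed less than 1.5 mm) (horizontal distance between pointer and green_mark below 0.006 m and value of joint press below 0.0015 m); the robot touches nothing.
It fails at once if the dial is pushed hard down towards the bottom of its travel (more than 12.5 mm) (value of joint press above 0.0125 m).
It fails at once if the dial is forced round out of its notch while it is not pressed down (between two notches with less than 5 mm of press) (value of joint press below 0.005 m and (x of pointer in the frame of foot_top between 0.018 and 0.034 m or x of pointer in the frame of foot_top between -0.034 and -0.018 m or y of pointer in the frame of foot_top between 0.018 and 0.034 m or y of pointer in the frame of foot_top between -0.034 and -0.018 m)).
It fails at once if the dial is taken the longer way round (pointer more than about 160 degrees from the green stud) (horizontal distance between pointer and green_mark above 0.13 m).
It fails at once if the kettle, jug, glass bowl or bottle opener is moved more than 15 mm (distance of any of kettle, jug, glass_bowl, bottle_opener from where it was at the start of the episode above 0.015 m).
It also fails if it takes over 64 s, if anything falls off the work surface, if the arm or the gripper's body presses on something with over 40 N, if the wrist force passes 120 N, or if a joint passes its speed limit or range.

### The arm

A 7-joint arm with a two-finger parallel gripper is mounted at the origin on the work surface. World frame = base frame: x ahead of the robot, y to its left, z up, the work surface at z = 0. Lengths are in mm, angles in rad, forces in N, time in s.
With the tool pointing down it reaches from about 400 to 875 mm from the base axis. Payload 4.4 kg.
Tool frame: the origin (TCP) lies at the very end of the fingers, on their centre line; the grasp point (between the pads) lies 19 mm behind it; y points along the fingers, z is the direction in which the jaws open and shut, and the axes are right-handed (so a half turn about y gives the same grasp; the last joint's range is limited). The gripper opens to 85 mm and grips with 20 to 120 N. Pads are 22 mm wide; open, the fingers measure 114 mm over their backs; the gripper's body (76 mm by 85 mm) begins 54 mm behind the grasp point. The pads swing forward as they close: fully open they stand 13 mm farther back than shut.
Start: joints at [-1.256, 0.628, 0.038, 1.517, -0.027, 0.996, -0.02], TCP at [241.559, 603.463, 231.313] pointing down, gripper open.
Joint ranges: [-3.06, 3.06], [-0.37, 2.12], [-1.25, 1.32], [0.18, 2.47], [-1.1, 4.24], [0.23, 1.98], [-2.94, 2.94]. Speed limits (rad/s): [2.57, 2.57, 3.14, 3.14, 3.14, 3.14, 3.14].

### API

Orientations are given as [roll, pitch, yaw] about the fixed x, y, z axes, in that order (R = Rz(yaw) Ry(pitch) Rx(roll)).
In Python, from cell import * gives the robot as it stands.
- The arm moves only by the tool apply_moves, never from a script. Its argument "targets" is a list of rows, each a list of 6 numbers: the shift along the tool's x, y, z in units of 40 mm (1.0 is 40 mm), then the turn, a rotation vector about the tool's x, y, z in units of 8 degrees (1.0 is 8 degrees). A call has 1 to 12 rows; each row shifts and turns the commanded pose from where the row before left it, along the tool's axes as they then stand; what a row does not reach is not made up. A row lasts 1/8 s, in which the tool goes at most 62.5 mm and 10.7 degrees, less where a joint would pass 70% of its speed; a pose out of reach is approached as far as the arm can. A call is refused whole if a number of a shift passes 1 or a number of a turn 1, either way. A call with a gripper value outside its range is refused whole. "jaw" is the gripper command: -1 is shut, 1 is fully open, values between are in proportion, set as the call begins (left out, the last holds). The fingers move at their own pace and stop on an object; the grip force is fixed at half the most. Time passes only in rows, so rows that do not move let the fingers close. It gives the time, the measured TCP pose, the force and the opening at its end, in the units of the state.
- read_state(): the state, without advancing time (a new reading comes with each control period).
- get_image(name): name is "side" or "top"; returns the picture (384x512x3 uint8, red, green, blue); there is no depth.
- calibration(name): a dict with "fx", "fy", "cx", "cy" (pixels), "world_from_camera" (4x4, takes a point from camera to world coordinates). Camera axes: x right, y down, z forward; pixel columns grow to the right and rows downward; lengths in mm; the calibration is good to about 2 mm. A picture is of the moment at which its call begins. calibration takes no time and is no camera call.
- finish_job(): hands the job in, once; it reports no verdict.
The state is a dict: "clock": time; "qpos": joint angles; "qd": joint speeds; "tau": joint torques, N m; "eef_pos": TCP position; "tool_rot": TCP orientation; "force": force on the tool from outside, world axes, zero at the start; "torque": the same for the moment, N m; "width": finger opening in mm.
Only numpy, scipy, OpenCV 4.12 (cv2) and the standard library are available. Lean on these libraries where they do the work, as an engineer would, in place of code of your own. Each camera call takes 0.05 s, during which the arm holds its last target. There are 200 camera calls.

## Working session

There is one attempt and no reset: what is moved stays moved. The work goes in short steps, Python scripts to look and compute and a tool call to move; the robot and the scene stay as the last step left them, time stands still between calls to the robot, and variables do not carry over. Pictures are saved under pics/ and viewed, about 8 in all and at most 12, crops included, and the job is handed in when it is done.

Besides the shell and the picture viewer there is one more tool, called after "Call:" as name(argument=value, ...), one argument or row to a line, values as JSON. apply_moves: Moves the arm, as the interface text tells. Its arguments: {"type":"object","properties":{"targets":{"type":"array"},"jaw":{"type":"number"}},"required":["targets"]}

```bash
mkdir -p pics; ls
python3 - <<'E'
from cell import *
import cv2,numpy as np
s=read_state();print(s)
for n in("side","top"):
    im=get_image(n);cv2.imwrite(f"pics/{n}0.png",im[...,::-1]);c=calibration(n);print(n,c)
E
```

```text
pics
{'clock': 0.0, 'qpos': array([-1.25581264,  0.6293468 ,  0.03846446,  1.51840402, -0.02698481,
        0.99626834, -0.02003571]), 'qd': array([-0.0001841 , -0.00079338,  0.00034327, -0.00018381, -0.00099627,
        0.00034914, -0.00158752]), 'tau': array([ 3.98118545e-04, -5.63407874e+01,  1.22619823e+00, -1.93449390e+01,
        1.09090339e-02,  1.06079917e-02, -1.05450827e-06]), 'eef_pos': array([241.3256726, 602.8575958, 230.3775422]), 'tool_rot': array([-1.57270351e+00, -5.18665763e-05, -3.80830095e-01]), 'force': array([-0.26805573,  0.35996398,  1.15018546]), 'torque': array([-0.03119276, -0.01691676, -0.02037699]), 'width': 85.74016924252719}
side {'fx': 361.1655388540768, 'fy': 361.1655388540768, 'cx': 260.27483519570285, 'cy': 188.59556895227018, 'world_from_camera': array([[ 9.86391892e-01, -1.02109609e-01,  1.28859081e-01,
         3.93022343e+02],
       [-1.63686414e-01, -5.36399540e-01,  8.27938580e-01,
        -8.82694515e+02],
       [-1.54205334e-02, -8.37764383e-01, -5.45814113e-01,
         6.60402957e+02],
       [ 0.00000000e+00,  0.00000000e+00,  0.00000000e+00,
         1.00000000e+00]])}
top {'fx': 352.73372952748844, 'fy': 352.73372952748844, 'cx': 257.19055615668464, 'cy': 188.93315056096907, 'world_from_camera': array([[ 2.27024630e-03, -9.99715420e-01,  2.37471178e-02,
         4.83790172e+02],
       [-9.99927543e-01, -2.55018284e-03, -1.17645981e-02,
        -1.44800921e+01],
       [ 1.18218096e-02, -2.37186886e-02, -9.99648773e-01,
         1.06201063e+03],
       [ 0.00000000e+00,  0.00000000e+00,  0.00000000e+00,
         1.00000000e+00]])}
```

View pics/top0.png

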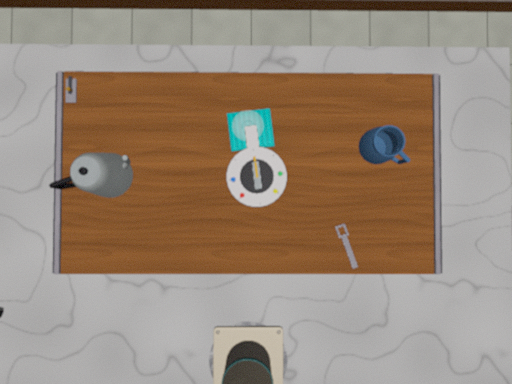

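View pics/side0.png

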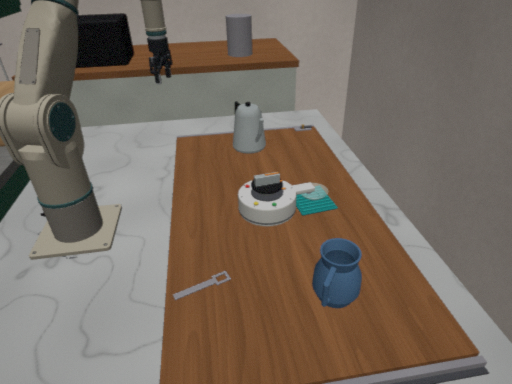

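The top view shows the filter at about (257,177), with the spout pointing up to (250,140). The studs are green (280,174), yellow (275,191), red (241,195) and blue (233,180). Green is therefore about 90° clockwise. Next I'll measure these positions.

```bash
cat > h.py <<'E'
from cell import *
import cv2,numpy as np
def ray(n,uv,z):
    c=calibration(n);T=c["world_from_camera"]
    d=T[:3,:3]@np.array([(uv[0]-c["cx"])/c["fx"],(uv[1]-c["cy"])/c["fy"],1]);o=T[:3,3]
    return o+d*(z-o[2])/d[2]
def proj(n,P):
    c=calibration(n);T=np.linalg.inv(c["world_from_camera"]);p=T[:3,:3]@np.asarray(P,float)+T[:3,3]
    return np.array([c["fx"]*p[0]/p[2]+c["cx"],c["fy"]*p[1]/p[2]+c["cy"]])
H={"green":(50,85),"yellow":(24,34),"blue":(100,125),"red":(170,190),"orange":(12,22)}
def blobs(im,box):
    x0,y0,x1,y1=box;hsv=cv2.cvtColor(im,cv2.COLOR_RGB2HSV);out={}
    for k,(a,b) in H.items():
        h=hsv[...,0].astype(int);h=np.where((h<10)&(k=="red"),h+180,h)
        m=((h>=a)&(h<=b)&(hsv[...,1]>90)&(hsv[...,2]>90)).astype(np.uint8)
        q=np.zeros_like(m);q[y0:y1,x0:x1]=m[y0:y1,x0:x1]
        n,l,st,ce=cv2.connectedComponentsWithStats(q)
        out[k]=[(int(st[i,4]),ce[i].round(2)) for i in range(1,n)]
    return out
E
python3 - <<'E'
from h import *
for n,box in(("top",(226,146,288,208)),("side",(236,170,300,225))):
    im=cv2.imread(f"pics/{n}0.png")[...,::-1].copy()
    for k,v in blobs(im,box).items(): print(n,k,[(a,c,ray(n,c,84).round(1)) for a,c in v if a>2])
    x0,y0,x1,y1=box
    cv2.imwrite(f"pics/c{n}.png",cv2.resize(im[y0:y1,x0:x1,::-1],None,fx=8,fy=8,interpolation=cv2.INTER_NEAREST))
a=cv2.imread("pics/ctop.png");b=cv2.imread("pics/cside.png")
a=cv2.resize(a,(400,400));b=cv2.resize(b,(400,400*b.shape[0]//b.shape[1]));b=cv2.copyMakeBorder(b,0,400-b.shape[0],0,0,0)
cv2.imwrite("pics/c0.png",np.hstack([a,b]))
E
```

```text
top green [(9, array([280., 173.]), array([551.5, -89.3,  84. ]))]
top yellow [(12, array([274.75, 190.67]), array([502.3, -74.7,  84. ]))]
top blue [(10, array([232.8, 179. ]), array([534.4,  41.7,  84. ]))]
top red [(14, array([241.5 , 194.71]), array([490.9,  17.5,  84. ]))]
top orange [(109, array([228.74, 154.85]), array([601.5,  53.2,  84. ])), (191, array([281.83, 153.28]), array([606.4, -94.3,  84. ])), (41, array([255.34, 166.29]), array([569.9, -20.7,  84. ])), (210, array([280.66, 200.36]), array([475.5, -91.2,  84. ])), (198, array([232.34, 200.8 ]), array([474. ,  42.8,  84. ]))]
side green [(7, array([273.71, 204.  ]), array([552.6, -91.6,  84. ]))]
side yellow [(12, array([255.5, 203. ]), array([504.3, -77.6,  84. ]))]
side blue []
side red [(8, array([246.88, 185.88]), array([492.5,  13.6,  84. ]))]
side orange [(767, array([261.25, 183.41]), array([536.6,  19.1,  84. ])), (4, array([283.  , 188.25]), array([594.7, -19. ,  84. ])), (140, array([293.7 , 218.99]), array([ 590.4, -166.4,   84. ]))]
```

View pics/c0.png

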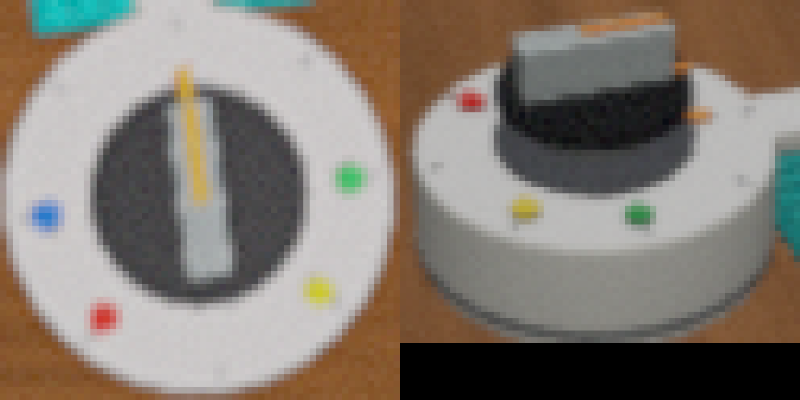

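The crops confirm green at −90°, yellow at −135°, red at 135° and blue at 90°. The centre is near (543,−24), with foot yaw about 7.4°. Now moving above the dial.

Call:
apply_moves(
  targets=[
    [0.5,0,-0.45,0,0,0],
    [0.95,0,-0.87,0,0,0],
    [0.95,0,-0.87,0,0,0],
    [0.95,0,-0.87,0,0,0],
    [0.95,0,-0.87,0,0,0],
    [0.95,0,-0.87,0,0,0],
    [0.95,0,-0.87,0,0,0],
    [0.95,0,-0.87,0,0,0],
    [0.95,0,-0.87,0,0,0],
    [0.95,0,-0.87,0,0,0],
    [0.95,0,-0.87,0,0,0],
    [0.95,0,-0.87,0,0,0],
  ],
  jaw=-0.4,
)

```text
clock: 1.6
eef_pos: [499.6, 67.1, 231.1]
tool_rot: [-1.571, 0.0, -0.381]
force: [0.9, 0.7, -0.1]
width: 25.5
```

```bash
cat >> h.py <<'E'
from scipy.spatial.transform import Rotation as R
def fitfoot():
    A=np.radians([-90,-135,135,90]);M=66*np.c_[np.cos(A),np.sin(A)]
    P=np.array([[551.5,-89.3],[502.3,-74.7],[490.9,17.5],[534.4,41.7]])
    S=np.array([[552.6,-91.6],[504.3,-77.6],[492.5,13.6]])
    r=[]
    for Q,m in((P,M),(S,M[:3])):
        a=m-m.mean(0);b=Q-Q.mean(0);th=np.arctan2((a[:,0]*b[:,1]-a[:,1]*b[:,0]).sum(),(a*b).sum())
        Rm=np.array([[np.cos(th),-np.sin(th)],[np.sin(th),np.cos(th)]]);t=Q.mean(0)-Rm@m.mean(0)
        r.append((t.round(1),np.degrees(th).round(2),np.abs(m@Rm.T+t-Q).max().round(1)))
    return r
def togo(P,yaw):
    s=read_state();Rt=R.from_euler("xyz",s["tool_rot"]).as_matrix()
    d=Rt.T@(np.asarray(P)-s["eef_pos"])/40
    Rg=R.from_euler("xyz",[-np.pi/2,0,np.radians(yaw)]).as_matrix()
    rv=np.degrees(R.from_matrix(Rt.T@Rg).as_rotvec())/8
    print("t",round(s["clock"],2),"pos",s["eef_pos"].round(1),"rpy",np.degrees(s["tool_rot"]).round(2),"F",s["force"].round(1),"w",round(s["width"],1))
    print("shift units",d.round(3),"turn units",rv.round(2))
E
python3 - <<'E'
from h import *
print(fitfoot());togo([543,-24,200],7.4)
E
```

```text
[(array([542.9, -23.3]), np.float64(7.11), np.float64(0.7)), (array([544.6, -26.1]), np.float64(7.19), np.float64(0.7))]
t 1.6 pos [499.6  67.1 231.1] rpy [-9.000e+01  2.000e-02 -2.181e+01] F [ 0.9  0.7 -0.1] w 25.5
shift units [ 1.853  0.778 -1.71 ] turn units [-0.   -3.65 -0.  ]
```

Call:
apply_moves(
  targets=[
    [0.93,0,-0.85,0,0,0],
    [0.93,0,-0.87,0,0,0],
    [0,0,0,0,-0.9,0],
    [0,0,0,0,-0.9,0],
    [0,0,0,0,-0.9,0],
    [0,0,0,0,-0.9,0],
    [0,0,0,0,0,0],
    [0,0,0,0,0,0],
  ],
  jaw=-0.25,
)

```text
clock: 2.6
eef_pos: [542.6, -23.0, 231.1]
tool_rot: [-1.571, 0.0, 0.12]
force: [-0.1, -0.9, -0.5]
width: 31.7
```

Run:
```python
from h import *
togo([543.5,-24.5,175],7.15)
for n in("top","side"):
    im=get_image(n);u,v=proj(n,[543.5,-24.5,150]).astype(int)
    cv2.imwrite(f"pics/{n}1.png",cv2.resize(im[max(v-45,0):v+45,u-45:u+45,::-1],(400,400),interpolation=cv2.INTER_CUBIC))
cv2.imwrite("pics/c1.png",np.hstack([cv2.imread(f"pics/{n}1.png") for n in("top","side")]))
```

```text
t 2.6 pos [542.6 -23.  231.1] rpy [-9.00e+01  2.00e-02  6.85e+00] F [-0.1 -0.9 -0.5] w 31.7
shift units [ 0.019  1.403 -0.039] turn units [-0.   -0.04 -0.  ]
```

View pics/c1.png

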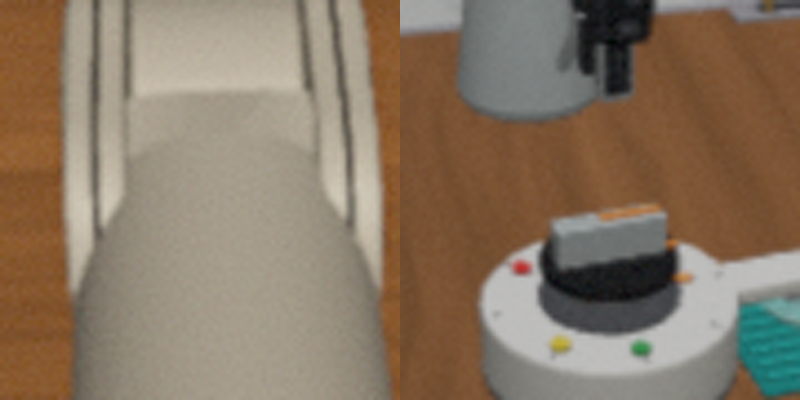

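The side crop shows the open fingers above the grey bar, whose top is at about (609,215). They are aligned across it. Descending to straddle the bar.

Call:
apply_moves(
  targets=[
    [0.02,0.6,-0.04,0,-0.04,0],
    [0,0.7,0,0,0,0],
    [0,0.5,0,0,0,0],
    [0,0.25,0,0,0,0],
    [0,0.25,0,0,0,0],
    [0,0,0,0,0,0],
    [0,0,0,0,0,0],
  ],
)

```text
clock: 3.58
eef_pos: [544.2, -24.4, 139.8]
tool_rot: [-1.571, -0.001, 0.127]
force: [0.2, -0.2, -0.2]
width: 32.1
```

Call:
apply_moves(
  targets=[
    [0,0,0,0,0,0],
    [0,0.1,0,0,0,0],
    [0,0.1,0,0,0,0],
    [0,0,0,0,0,0],
    [0,0,0,0,0,0],
  ],
  jaw=-0.42,
)

```text
clock: 4.2
eef_pos: [543.7, -24.4, 131.2]
tool_rot: [-1.571, 0.0, 0.127]
force: [0.3, -0.3, -0.7]
width: 24.9
```

Call:
apply_moves(
  targets=[
    [0,0.05,0,0,0,0],
    [0,0,0,0,0,0],
    [0,0.05,0,0,0,0],
    [0,0,0,0,0,0],
    [0,0,0,0,0,0],
  ],
)

```text
clock: 4.82
eef_pos: [543.7, -24.4, 127.3]
tool_rot: [-1.571, 0.0, 0.127]
force: [0.6, 1.7, 0.0]
width: 24.7
```

Call:
apply_moves(
  targets=[
    [0,0.025,0,0,0,0],
    [0,0.025,0,0,0,0],
    [0,0,0,0,0,0],
    [0,0,0,0,0,0],
  ],
)

```text
clock: 5.32
eef_pos: [543.7, -24.4, 125.3]
tool_rot: [-1.571, 0.0, 0.127]
force: [0.1, 0.4, 0.4]
width: 25.1
```

Call:
apply_moves(
  targets=[
    [0,0.025,0,0,0,0],
    [0,0.025,0,0,0,0],
    [0,0,0,0,0,0],
    [0,0,0,0,0,0],
  ],
)

```text
clock: 5.82
eef_pos: [543.7, -24.4, 123.3]
tool_rot: [-1.571, 0.0, 0.127]
force: [-0.5, 0.6, -0.3]
width: 24.7
```

Call:
apply_moves(
  targets=[
    [0,0.025,0,0,0,0],
    [0,0.025,0,0,0,0],
    [0,0,0,0,0,0],
    [0,0,0,0,0,0],
  ],
)

```text
clock: 6.32
eef_pos: [543.7, -24.4, 121.3]
tool_rot: [-1.571, 0.0, 0.127]
force: [-0.4, 0.4, 0.3]
width: 24.6
```

Call:
apply_moves(
  targets=[
    [0,0.025,0,0,0,0],
    [0,0.025,0,0,0,0],
    [0,0,0,0,0,0],
    [0,0,0,0,0,0],
  ],
)

```text
clock: 6.82
eef_pos: [543.7, -24.4, 119.3]
tool_rot: [-1.571, 0.0, 0.127]
force: [0.1, 0.1, -0.1]
width: 24.9
```

Call:
apply_moves(
  targets=[
    [0,0.025,0,0,0,0],
    [0,0.025,0,0,0,0],
    [0,0,0,0,0,0],
    [0,0,0,0,0,0],
  ],
)

```text
clock: 7.32
eef_pos: [543.7, -24.4, 117.3]
tool_rot: [-1.571, 0.0, 0.127]
force: [-0.4, -0.1, 0.1]
width: 24.6
```

Call:
apply_moves(
  targets=[
    [0,0.025,0,0,0,0],
    [0,0.025,0,0,0,0],
    [0,0,0,0,0,0],
    [0,0,0,0,0,0],
  ],
)

```text
clock: 7.82
eef_pos: [543.7, -24.4, 115.3]
tool_rot: [-1.571, 0.0, 0.127]
force: [-0.5, -1.8, -0.0]
width: 24.9
```

Call:
apply_moves(
  targets=[
    [0,0.025,0,0,0,0],
    [0,0.025,0,0,0,0],
    [0,0,0,0,0,0],
    [0,0,0,0,0,0],
  ],
)

```text
clock: 8.32
eef_pos: [543.7, -24.4, 113.3]
tool_rot: [-1.571, -0.0, 0.127]
force: [-1.4, -0.0, -0.1]
width: 25.1
```

Call:
apply_moves(
  targets=[
    [0,0.025,0,0,0,0],
    [0,0.025,0,0,0,0],
    [0,0,0,0,0,0],
    [0,0,0,0,0,0],
  ],
)

```text
clock: 8.82
eef_pos: [543.7, -24.4, 111.3]
tool_rot: [-1.571, 0.0, 0.127]
force: [-0.1, -0.0, 0.8]
width: 25.0
```

Call:
apply_moves(
  targets=[
    [0,0.025,0,0,0,0],
    [0,0,0,0,0,0],
    [0,0,0,0,0,0],
  ],
)

```text
clock: 9.2
eef_pos: [543.9, -24.4, 110.9]
tool_rot: [-1.571, -0.001, 0.127]
force: [-1.6, 0.7, 5.0]
width: 24.4
```

Call:
apply_moves(
  targets=[
    [0,0.025,0,0,0,0],
    [0,0,0,0,0,0],
    [0,0,0,0,0,0],
  ],
)

```text
clock: 9.57
eef_pos: [543.9, -24.4, 110.0]
tool_rot: [-1.571, -0.001, 0.127]
force: [-1.1, 0.1, 6.4]
width: 24.7
```

Call:
apply_moves(
  targets=[
    [0,0.025,0,0,0,0],
    [0,0,0,0,0,0],
    [0,0,0,0,0,0],
  ],
)

```text
clock: 9.95
eef_pos: [543.9, -24.4, 109.0]
tool_rot: [-1.571, -0.001, 0.127]
force: [-1.3, -0.4, 8.0]
width: 24.7
```

Contact with the skirt was at z ≈ 111, so the press is about 2 mm now. I'll narrow the jaws around the bar to about 19 mm without squeezing it.

Call:
apply_moves(
  targets=[
    [0,0,0,0,0,0],
    [0,0,0,0,0,0],
    [0,0,0,0,0,0],
  ],
  jaw=-0.55,
)

```text
clock: 10.32
eef_pos: [543.9, -23.2, 109.1]
tool_rot: [-1.57, -0.001, 0.128]
force: [-1.6, 2.1, 7.5]
width: 18.7
```

Run:
```python
from h import *
togo([543.5,-24.5,102],7.15); print(read_state()["torque"])
```

```text
t 10.32 pos [543.9 -23.2 109.1] rpy [-8.993e+01 -5.000e-02  7.340e+00] F [-1.6  2.1  7.5] w 18.7
shift units [-0.015  0.176 -0.031] turn units [-0.01  0.02  0.01]
[0.56046318 0.35542465 0.02830991]
```

Call:
apply_moves(
  targets=[
    [-0.02,0.05,0.03,0,0,0],
    [0,0.05,0,0,0,0],
    [0,0.05,0,0,0,0],
    [0,0,0,0,0,0],
    [0,0,0,0,0,0],
  ],
)

```text
clock: 10.95
eef_pos: [543.8, -23.1, 103.6]
tool_rot: [-1.571, -0.003, 0.128]
force: [-1.5, 0.3, 9.4]
width: 19.2
```

Call:
apply_moves(
  targets=[
    [0,0.025,0,0,0,0],
    [0,0,0,0,0,0],
    [0,0,0,0,0,0],
  ],
)

```text
clock: 11.32
eef_pos: [543.9, -23.1, 102.7]
tool_rot: [-1.571, -0.003, 0.127]
force: [-0.7, 0.9, 10.9]
width: 19.5
```

Call:
apply_moves(
  targets=[
    [0,0.04,0,0,0,0],
    [0,0,0,0,0,0],
    [0,0,0,0,0,0],
  ],
)

```text
clock: 11.7
eef_pos: [543.9, -23.1, 101.2]
tool_rot: [-1.571, -0.003, 0.128]
force: [-2.2, -0.8, 12.2]
width: 19.3
```

Call:
apply_moves(
  targets=[
    [0,0,0,0,0.5,0],
    [0,0,0,0,0.5,0],
    [0,0,0,0,0,0],
  ],
)

```text
clock: 12.08
eef_pos: [543.9, -23.1, 101.2]
tool_rot: [-1.571, -0.003, -0.013]
force: [-0.6, 0.3, 10.6]
width: 19.4
```

Run:
```python
from h import *
togo([543.5,-23.2,101],-82.85); print(read_state()["torque"])
```

```text
t 12.07 pos [543.9 -23.1 101.2] rpy [-89.99  -0.16  -0.73] F [-0.6  0.3 10.6] w 19.4
shift units [-0.01   0.005 -0.003] turn units [-0.02 10.27  0.02]
[ 0.11740039  0.29797319 -0.04714085]
```

The dial turns freely, with moment about 0.05 N m. Continuing in stages.

Call:
apply_moves(
  targets=[
    [0,0,0,0,0.5,0],
    [0,0,0,0,0.5,0],
    [0,0,0,0,0.5,0],
    [0,0,0,0,0.5,0],
    [0,0,0,0,0.5,0],
    [0,0,0,0,0.5,0],
    [0,0,0,0,0.5,0],
    [0,0,0,0,0.5,0],
    [0,0,0,0,0,0],
  ],
)

```text
clock: 13.2
eef_pos: [544.0, -23.0, 101.2]
tool_rot: [-1.569, -0.002, -0.571]
force: [-0.6, 0.2, 11.3]
width: 19.4
```

Call:
apply_moves(
  targets=[
    [0,0,0,0,0.5,0],
    [0,0,0,0,0.5,0],
    [0,0,0,0,0.5,0],
    [0,0,0,0,0.5,0],
    [0,0,0,0,0.5,0],
    [0,0,0,0,0.5,0],
    [0,0,0,0,0.5,0],
    [0,0,0,0,0.5,0],
    [0,0,0,0,0,0],
  ],
)

```text
clock: 14.32
eef_pos: [544.1, -22.9, 101.2]
tool_rot: [-1.568, -0.001, -1.129]
force: [-0.8, 1.8, 11.6]
width: 19.5
```

Run:
```python
from h import *
togo([543.5,-23.2,101],-82.85); print(read_state()["torque"])
```

```text
t 14.32 pos [544.1 -22.9 101.2] rpy [-8.983e+01 -4.000e-02 -6.472e+01] F [-0.8  1.8 11.6] w 19.5
shift units [-0.     0.005 -0.017] turn units [-0.02  2.27  0.  ]
[0.19366139 0.24339004 0.00074771]
```

Call:
apply_moves(
  targets=[
    [0,0,0,0,0.5,0],
    [0,0,0,0,0.5,0],
    [0,0,0,0,0.5,0],
    [0,0,0,0,0.5,0],
    [0,0,0,0,0.4,0],
    [0,0,0,0,0,0],
    [0,0,0,0,0,0],
  ],
)

```text
clock: 15.2
eef_pos: [544.2, -23.0, 101.2]
tool_rot: [-1.568, 0.001, -1.464]
force: [-0.6, 0.9, 11.5]
width: 19.2
```

Run:
```python
from h import *
togo([543.5,-23.2,101],-82.85); print(read_state()["torque"])
im=get_image("side");print({k:[(a,c,ray("side",c,84).round(1)) for a,c in v if a>2] for k,v in blobs(im,(236,170,300,225)).items()})
cv2.imwrite("pics/s2.png",cv2.resize(im[165:230,230:310,::-1],(640,520),interpolation=cv2.INTER_CUBIC))
```

```text
t 15.2 pos [544.2 -23.  101.2] rpy [-8.981e+01  3.000e-02 -8.388e+01] F [-0.6  0.9 11.5] w 19.2
shift units [ 0.004  0.005 -0.018] turn units [-0.02 -0.13 -0.  ]
[ 0.23276616  0.14809252 -0.06467483]
{'green': [(7, array([273.71, 204.  ]), array([552.6, -91.6,  84. ]))], 'yellow': [(11, array([255.64, 203.09]), array([504.6, -78.1,  84. ]))], 'blue': [], 'red': [(7, array([247.  , 185.71]), array([493. ,  14.5,  84. ]))], 'orange': [(398, array([241.68, 191.82]), array([473.5, -15.1,  84. ])), (12, array([267.33, 170.92]), array([567.8,  88.4,  84. ])), (264, array([289.57, 175.99]), array([629.5,  45. ,  84. ])), (17, array([268., 180.]), array([559.9,  34.4,  84. ])), (8, array([270.88, 193.12]), array([555.1, -37.5,  84. ])), (9, array([271.22, 200.11]), array([549.4, -72. ,  84. ])), (141, array([293.55, 219.06]), array([ 590. , -166.6,   84. ]))]}
```

View pics/s2.png

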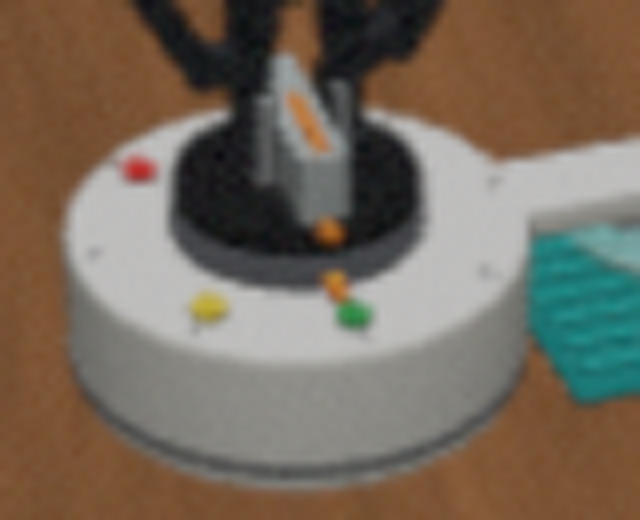

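The side view shows the orange nib at (335,287) in the crop, right beside the green stud at (353,313). The measured bearings are −84° and −83°, well inside the catch range. Letting it rise slowly.

Call:
apply_moves(
  targets=[
    [0,-0.05,0,0,0,0],
    [0,-0.05,0,0,0,0],
    [0,-0.05,0,0,0,0],
    [0,0,0,0,0,0],
    [0,0,0,0,0,0],
  ],
)

```text
clock: 15.88
eef_pos: [544.2, -22.9, 106.9]
tool_rot: [-1.568, 0.0, -1.464]
force: [-0.8, 1.5, 9.6]
width: 19.2
```

Call:
apply_moves(
  targets=[
    [0,-0.05,0,0,0,0],
    [0,-0.05,0,0,0,0],
    [0,-0.05,0,0,0,0],
    [0,0,0,0,0,0],
    [0,0,0,0,0,0],
  ],
)

```text
clock: 16.5
eef_pos: [543.4, -23.3, 111.8]
tool_rot: [-1.57, -0.0, -1.464]
force: [2.3, 1.6, 0.9]
width: 18.8
```

The spring followed the fingers up, and the force dropped to about 0 at z 111.8. Opening and lifting off.

Call:
apply_moves(
  targets=[
    [0,0,0,0,0,0],
    [0,0,0,0,0,0],
    [0,0,0,0,0,0],
    [0,-0.1,0,0,0,0],
    [0,-0.3,0,0,0,0],
    [0,-0.8,0,0,0,0],
    [0,-0.8,0,0,0,0],
    [0,-0.8,0,0,0,0],
    [0,0,0,0,0,0],
    [0,0,0,0,0,0],
  ],
  jaw=-0.28,
)

```text
clock: 17.75
eef_pos: [542.4, -23.1, 223.7]
tool_rot: [-1.571, 0.0, -1.464]
force: [0.9, 0.4, 0.2]
width: 30.5
```

Run:
```python
from h import *
togo([543.5,-23.2,220],-82.85)
im=get_image("side");print({k:[(a,c,ray("side",c,84).round(1)) for a,c in v if a>2] for k,v in blobs(im,(236,170,300,225)).items()})
o=cv2.imread("pics/side0.png")[...,::-1]
f=lambda i:cv2.resize(i[165:230,230:310,::-1],(400,325),interpolation=cv2.INTER_CUBIC)
cv2.imwrite("pics/s3.png",np.hstack([f(o),f(im)]))
```

```text
t 17.75 pos [542.4 -23.1 223.7] rpy [-9.001e+01  2.000e-02 -8.389e+01] F [0.9 0.4 0.2] w 30.5
shift units [0.006 0.093 0.028] turn units [ 0.   -0.13 -0.  ]
{'green': [(6, array([273.83, 203.83]), array([553.1, -90.8,  84. ]))], 'yellow': [(12, array([255.5, 203. ]), array([504.3, -77.6,  84. ]))], 'blue': [], 'red': [(7, array([247.  , 185.71]), array([493. ,  14.5,  84. ]))], 'orange': [(449, array([243.33, 189.5 ]), array([479.7,  -3.9,  84. ])), (319, array([286.83, 175.19]), array([622.3,  51.2,  84. ])), (17, array([268., 177.]), array([563.1,  51.6,  84. ])), (9, array([270.67, 190.11]), array([557.4, -21.9,  84. ])), (9, array([271.56, 200.11]), array([550.4, -72.2,  84. ])), (142, array([293.61, 218.97]), array([ 590.2, -166.3,   84. ]))]}
```

View pics/s3.png

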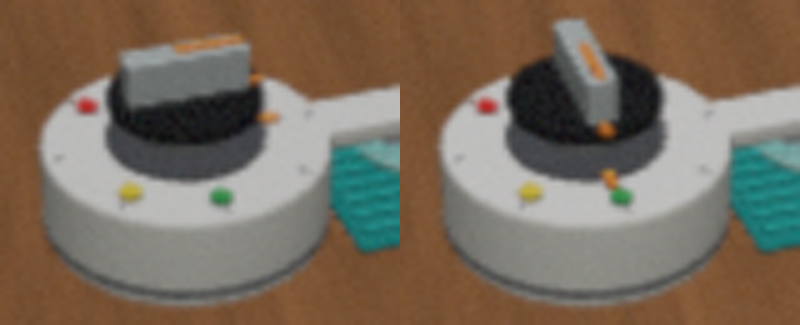

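The before/after view shows the skirt back at its starting height, with its front edge at row ~143 in both halves. The nib at (609,178) is aligned with the green stud at (622,197). Handing in.

```bash
python3 -c "
from cell import *
finish_job()"
```

```text
the job is handed in; nothing more can be done
```

The dial is set to the green stud and has risen back up, and the job is handed in. The hand-in reports no verdict.

- **Pressing:** I felt the skirt's upper face at z ≈ 111 mm, then pressed about 10 mm at roughly 11–12 N. That is past the 8 mm release point and short of the 12.5 mm limit.
- **Turning:** I turned the dial 90° clockwise, the shorter way, while holding the press steady. Then I let it rise, opened the jaws and lifted clear.

**Last checks:**
- **Pointer:** after lifting off, the nib's bearing agreed with the green stud's to within about 1°.
- **Skirt height:** in the side view it is back where it started.
- **Robot contact:** the force on the tool is near zero, and the tool is about 110 mm above the skirt.
- **Bystanders:** I did not measure the kettle, jug, bowl or opener again at the end. The arm's path stayed clear of them.

The two cameras disagreed by about 3 mm on the dial's axis. The jaws closing on the grip bar settled its sideways (y) position, which matched the top camera.

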